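Swing the board holder to the green dot

TASK

The swivelling circuit-board holder on the repair bench has to be turned. Loosen its orange clamp knob, swing the head by its blue post until the head points at the green dot on the dial (not the yellow one), then tighten the knob again and let go.

Things in the scene. Friction and masses are not known exactly. Their poses are not given: they have to be found in the camera images.
- clamp (a joint): angle of the orange clamp knob: 0 = fully tight (stop), 1.2 rad = fully loose (stop); grows counter-clockwise seen from above. It grips the head below about 0.35; turn it past 0.8 to loosen, back below 0.17 to tighten. Stiff to turn (0.15 N m, more when tight), stays where left
- clamp_grip (a point): centre of the orange knob's grip bar, on its vertical axis, 82 mm above the table. Bar 50 mm long (x axis of this point; turns with the knob), 13 thick (y), 27 high, top at 94 mm. All within 100 mm of it is lower than 60 mm. It stands on the base 100 mm from the head's pivot; tight, the bar points at the pivot
- post_grip (a point): grip point on the axis of the head's blue upright post, 85 mm above the table; post round, 18 mm thick, top at 102 mm. x points outwards along the head; the vertical pivot lies 95 mm behind (-x). A circuit board (parts up to 53 mm high) sits between. Head swings 1.15 rad either side of the line knob-pivot. Loose, it needs about 1 N and stays where left; clamped, it resists over 10 N
- green_mark (a point): top centre of the green dot, 20 mm across, flat on the round grey dial base (320 mm across, 12 mm high), 120 to 150 mm from the pivot, to one side of the head; a like yellow dot is on the other side. The head is right when its line from pivot through post (red tip) points at this dot's centre

How it is judged (in metres and radians):
On the way, in this order (a step that is already met when the one before it is completed fails the run):
1. the clamp knob is loosened (turned past 0.8 rad) while the head is still where it was (within 15 mm) (value of joint clamp above 0.8 rad and distance of post_grip from where it was at the start of the episode below 0.015 m), for 0.1 s.
2. the head points at the green dot (within 20 mm sideways) with the clamp still loose (value of joint clamp above 0.5 rad and y of green_mark in the frame of post_grip between -0.02 and 0.02 m), for 0.2 s.
At the end, for the whole second after the job is handed in: the clamp knob is tight again (below 0.17 rad) and the head's centre line passes within 20 mm of the centre of the green dot (value of joint clamp below 0.17 rad and y of green_mark in the frame of post_grip between -0.02 and 0.02 m); the robot touches nothing.
It also fails if it takes over 58 s, if anything falls off the work surface, if the arm or the gripper's body presses on something with over 40 N, if the wrist force passes 120 N, or if a joint passes its speed limit or range.

ROBOT

A 6-joint arm with a two-finger parallel gripper is mounted at the origin on the work surface. World frame = base frame: x ahead of the robot, y to its left, z up, the work surface at z = 0. Lengths are in mm, angles in rad, forces in N, time in s.
With the tool pointing down it reaches from about 350 to 975 mm from the base axis. Payload 7.1 kg.
Tool frame: the origin (TCP) lies at the very end of the fingers, on their centre line; the grasp point (between the pads) lies 19 mm behind it; z points along the fingers, y is the direction in which the jaws open and shut (so a half turn about z gives the same grasp; the last joint's range is limited). The gripper opens to 88 mm and grips with 3 to 60 N. Pads are 20 mm wide; open, the fingers measure 115 mm over their backs; the gripper's body (75 mm by 178 mm) begins 61 mm behind the grasp point.
Start: joints at [1.243, 0.423, 1.63, -0, 1.089, -0.019], TCP at [189.915, 595.43, 222.675] pointing down, gripper open.
Joint ranges: [-3, 3], [-0.9, 2.11], [0.09, 2.58], [-1.31, 4.45], [0.11, 2.69], [-2.54, 2.54]. Speed limits (rad/s): [2.39, 2.39, 3.01, 3.14, 3.14, 3.14].

INTERFACE

Orientations are given as a rotation vector (axis times angle).
In Python, from workcell import readout, imaging, close_job gives the robot as it stands.
- The arm moves only by the tool carry_out, never from a script. Its argument "rows" is a list of rows, each a list of 3 entries, a list of its own where there are three numbers: the shift along the tool's x, y, z in m, then the turn, a rotation vector about the tool's x, y, z in rad, then the closure, from 0 (fully open) to 1 (shut). In form: [[[dx, dy, dz], [wx, wy, wz], hand], ...]. A call has 1 to 12 rows; each row shifts and turns the commanded pose from where the row before left it, along the tool's axes as they then stand; what a row does not reach is not made up. A row lasts 1/12 s, in which the tool goes at most 41.7 mm and 7.16 degrees, less where a joint would pass 70% of its speed; a pose out of reach is approached as far as the arm can. A call with a gripper value outside its range is refused whole. The fingers move at their own pace and stop on an object; the grip force is fixed at half the most. Time passes only in rows, so rows that do not move let the fingers close. It gives the time, the measured TCP pose, the force and the opening at its end, in the units of the state.
- readout.get_obs(): the state, without advancing time (a new reading comes with each control period).
- imaging.get_image(name): name is "side" or "top" or "wrist"; returns the picture (384x512x3 uint8, red, green, blue); there is no depth.
- imaging.camera_params(name): a dict with "fx", "fy", "cx", "cy" (pixels), "rvec" (rotation vector, rad) and "tvec" (3), from world to camera coordinates, as OpenCV has them; the wrist camera has in their place "T_tool_cam" (4x4, takes a point from camera to tool coordinates, whose origin is the TCP and whose axes are the flange's). Camera axes: x right, y down, z forward; pixel columns grow to the right and rows downward; lengths in mm; the calibration is good to about 2 mm. A picture is of the moment at which its call begins: read the wrist's pose just before it. camera_params takes no time and is no camera call.
- close_job(): hands the job in, once; it reports no verdict.
The state is a dict: "t": time; "qpos": joint angles; "qvel": joint speeds; "joint_torque": joint torques, N m; "ee_pos": TCP position; "orientation": TCP orientation; "ft_force": force on the tool from outside, world axes, zero at the start; "moment": the same for the moment, N m; "width": finger opening in mm.
Only numpy, scipy, OpenCV 4.12 (cv2) and the standard library are available. Lean on these libraries where they do the work, as an engineer would, in place of code of your own. Each camera call takes 0.05 s, during which the arm holds its last target.

## Working session

There is one attempt and no reset: what is moved stays moved. The work goes in short steps, Python scripts to look and compute and a tool call to move; the robot and the scene stay as the last step left them, time stands still between calls to the robot, and variables do not carry over. Pictures are saved under pics/ and viewed, and the job is handed in when it is done.

Besides the shell and the picture viewer there is one more tool, called after "Call:" by a JSON object that holds its "op" and its "data". carry_out: Moves the arm, as the interface text tells. Its arguments: {"type":"object","properties":{"rows":{"type":"array","items":{"type":"array"}}},"required":["rows"]}

```bash
mkdir -p pics; ls; python3 - <<'E'
from workcell import readout, imaging
import cv2
print(readout.get_obs())
for n in ["side","top"]:
    im=imaging.get_image(n); cv2.imwrite(f"pics/{n}0.png",im[:,:,::-1]); print(imaging.camera_params(n))
print(imaging.camera_params("wrist"))
E
```

```text
pics
{'t': 0.0, 'qpos': array([ 1.24300541e+00,  4.23824830e-01,  1.63068611e+00, -3.17591517e-05,
        1.08860544e+00, -1.89963040e-02]), 'qvel': array([7.90914597e-04, 1.51660042e-03, 1.26872150e-03, 6.22151197e-04,
       1.39172880e-03, 4.37784654e-05]), 'joint_torque': array([ 1.43725531e-03, -5.44631660e+01, -2.73669970e+01,  6.43573212e-02,
        2.27383920e-02, -1.16119481e-04]), 'ee_pos': array([189.74607931, 594.91567867, 221.91322583]), 'orientation': array([-4.83069384e-01, -3.10399181e+00,  2.36501869e-03]), 'ft_force': array([-0.8243638 ,  0.61484376,  0.04409935]), 'moment': array([-0.0500681 ,  0.02170431, -0.01887163]), 'width': 87.27177550734079}
{'fx': 416.69614217865836, 'fy': 416.69614217865836, 'cx': 259.6174188265422, 'cy': 198.53098518585722, 'rvec': array([ 0.05628171, -2.88163058,  1.20837781]), 'tvec': array([590.06899877,  48.46813354, 725.58741429])}
{'fx': 439.99708693495234, 'fy': 439.99708693495234, 'cx': 262.46097139052546, 'cy': 191.928190599108, 'rvec': array([ 2.15678769, -2.12460824,  0.11433076]), 'tvec': array([ 28.40975609, 609.05513198, 730.05077169])}
{'fx': 332.76060918392164, 'fy': 332.76060918392164, 'cx': 252.3981281751672, 'cy': 193.560693775334, 'T_tool_cam': array([[-2.19735270e-04, -9.70623355e-01, -2.40603938e-01,
         6.47322035e+01],
       [ 9.99999905e-01, -3.03979298e-04,  3.13021297e-04,
        -2.45441764e-01],
       [-3.76964397e-04, -2.40603846e-01,  9.70623329e-01,
        -1.62493985e+02],
       [ 0.00000000e+00,  0.00000000e+00,  0.00000000e+00,
         1.00000000e+00]])}
```

View pics/side0.png

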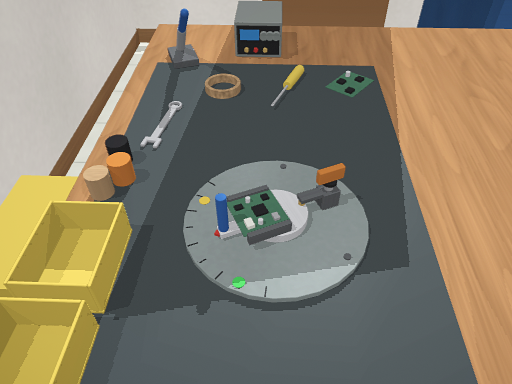

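View pics/top0.png

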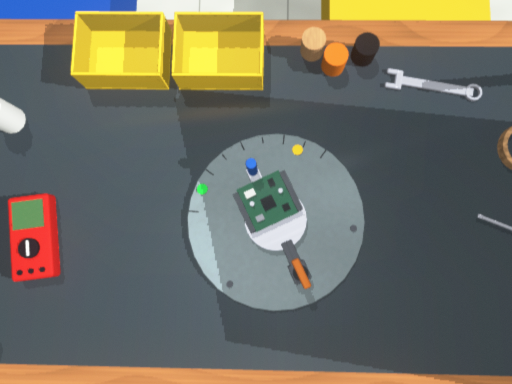

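The side view shows the blue post at (222,213), the knob at (330,174), green at (239,282) and yellow at (204,200). In the top view they are at (252,163), (301,273), (202,189) and (297,150). Next I measure them.

```bash
cat > h.py <<'E'
import numpy as np, cv2
from workcell import readout, imaging
from scipy.spatial.transform import Rotation as R
def masks(im):
    h=cv2.cvtColor(im,cv2.COLOR_RGB2HSV)
    r=lambda a,b:cv2.inRange(h,np.array(a),np.array(b))
    return dict(orange=r((5,170,90),(16,255,255)),blue=r((105,150,60),(125,255,255)),
      green=r((50,180,130),(75,255,255)),yellow=r((20,120,120),(32,255,255)),red=np.maximum(r((0,180,90),(4,255,255)),r((174,180,90),(180,255,255))))
def blobs(m,amin=8):
    n,l,s,c=cv2.connectedComponentsWithStats(m)
    return [(c[i].round(1).tolist(),int(s[i,4]),s[i,:4].tolist()) for i in range(1,n) if s[i,4]>=amin]
def cam(n):
    p=imaging.camera_params(n)
    if n!='wrist':
        Rm=R.from_rotvec(p['rvec']).as_matrix(); return p,-Rm.T@p['tvec'],Rm.T
    o=readout.get_obs(); Rt=R.from_rotvec(o['orientation']).as_matrix(); T=p['T_tool_cam']
    return p,o['ee_pos']+Rt@T[:3,3],Rt@T[:3,:3]
def ray(c,uv):
    p,o,A=c; d=A@np.array([(uv[0]-p['cx'])/p['fx'],(uv[1]-p['cy'])/p['fy'],1]); return o,d/np.linalg.norm(d)
def plane(c,uv,z):
    o,d=ray(c,uv); return o+d*(z-o[2])/d[2]
def tri(r):
    A=0;b=0
    for o,d in r:
        P=np.eye(3)-np.outer(d,d);A=A+P;b=b+P@o
    x=np.linalg.solve(A,b); return x,[np.linalg.norm((np.eye(3)-np.outer(d,d))@(x-o)) for o,d in r]
E
python3 - <<'E'
from h import *
np.set_printoptions(precision=1,suppress=True)
for n,box in (("side",(180,370,155,300)),("top",(185,365,130,310))):
    im=cv2.imread(f"pics/{n}0.png")[:,:,::-1].copy()
    k=np.zeros(im.shape[:2],np.uint8); k[box[2]:box[3],box[0]:box[1]]=255
    c=cam(n)
    for a,m in masks(im).items():
        for b in blobs(m&k): print(n,a,b, *[plane(c,b[0],z) for z in (12,82,94,102)])
    print('campos',c[1])
E
```

```text
side orange ([330.4, 173.5], 405, [317, 163, 28, 22]) [ 457.5 -108.7   12. ] [472.3 -27.7  82. ] [474.8 -13.9  94. ] [476.5  -4.6 102. ]
side blue ([221.7, 212.0], 371, [215, 194, 14, 38]) [657.3   2.2  12. ] [645.8  68.5  82. ] [643.9  79.9  94. ] [642.5  87.5 102. ]
side yellow ([204.2, 200.0], 67, [199, 197, 11, 8]) [692.2 -26.6  12. ] [676.1  43.6  82. ] [673.4  55.6  94. ] [671.5  63.6 102. ]
side yellow ([300.6, 203.8], 10, [299, 202, 5, 4]) [517.7 -23.6  12. ] [524.6  46.2  82. ] [525.8  58.1  94. ] [526.6  66.1 102. ]
side red ([216.7, 233.0], 17, [215, 230, 4, 6]) [660.6  51.   12. ] [648.7 111.   82. ] [646.6 121.3  94. ] [645.3 128.1 102. ]
campos [569.9 506.5 543.8]
top orange ([300.8, 273.0], 218, [292, 259, 18, 29]) [468.5 -32.   12. ] [471.9 -27.7  82. ] [472.5 -26.9  94. ] [472.9 -26.4 102. ]
top blue ([251.2, 165.8], 128, [246, 159, 11, 16]) [660.5  59.8  12. ] [646.9  56.   82. ] [644.6  55.4  94. ] [643.   54.9 102. ]
top green ([201.8, 188.7], 65, [197, 185, 10, 9]) [616.9 149.2  12. ] [607.1 137.6  82. ] [605.5 135.6  94. ] [604.4 134.2 102. ]
top yellow ([297.0, 149.4], 89, [292, 145, 11, 10]) [692.1 -23.8  12. ] [675.7 -20.2  82. ] [672.9 -19.6  94. ] [671.1 -19.2 102. ]
campos [506.9  16.9 804.7]
```

```bash
python3 - <<'E'
from h import *
np.set_printoptions(precision=1,suppress=True)
im=cv2.imread("pics/side0.png")[:,:,::-1].copy()
h=cv2.cvtColor(im,cv2.COLOR_RGB2HSV); print(h[282,239])
m=cv2.inRange(h,np.array((45,120,120)),np.array((80,255,255)));m[:265]=0;m[:,:225]=0;m[:,260:]=0
for b in blobs(m): print(b,plane(cam('side'),b[0],12))
im=cv2.imread("pics/top0.png")[:,:,::-1].copy()
# dial rim in top view: extremes by gray threshold, fit circle on z=12 plane
g=cv2.cvtColor(im,cv2.COLOR_RGB2GRAY); c=cam('top')
pts=[]
for a in np.linspace(0,2*np.pi,72,endpoint=False):
    prof=[]
    rs=np.arange(70,105,0.5)
    for r in rs: prof.append(cv2.getRectSubPix(g,(3,3),(float(276+r*np.cos(a)),float(221+r*np.sin(a)))).mean())
    d=np.convolve(prof,[1]*5+[-1]*5,'valid'); i=np.argmin(d) # dark outside
    i=np.argmax(np.abs(d)); r=rs[i+4]
    pts.append((276+r*np.cos(a),221+r*np.sin(a)))
P=np.array([plane(c,p,12)[:2] for p in pts])
for _ in range(6):
    A=np.c_[2*P,np.ones(len(P))]; s=np.linalg.lstsq(A,(P**2).sum(1),rcond=None)[0]
    R0=np.sqrt(s[2]+s[:2]@s[:2]); e=abs(np.linalg.norm(P-s[:2],axis=1)-R0); P=P[e<max(2.5,np.percentile(e,92))]
print('dial',s[:2],R0,len(P),e.max())
m=masks(im)['orange'];m[:255]=0;m[295:]=0;m[:,:285]=0;m[:,325:]=0
ys,xs=np.nonzero(m); Q=np.array([plane(c,(x,y),90)[:2] for x,y in zip(xs,ys)])
print('bar',Q.mean(0),np.degrees(np.arctan2(*np.linalg.svd(Q-Q.mean(0),full_matrices=False)[2][0][::-1])))
cv2.imwrite('pics/z.png',cv2.resize(im[140:310,190:370,::-1],None,fx=4,fy=4,interpolation=cv2.INTER_CUBIC)[:600])
E
```

```text
[ 65 150 236]
([238.2, 281.8], 112, [232, 277, 13, 11]) [617.2 146.6  12. ]
dial [562.9  14.7] 158.454327943708 71 0.917003066385405
bar [472.4 -27.1] -154.0570081954479
```

View pics/z.png

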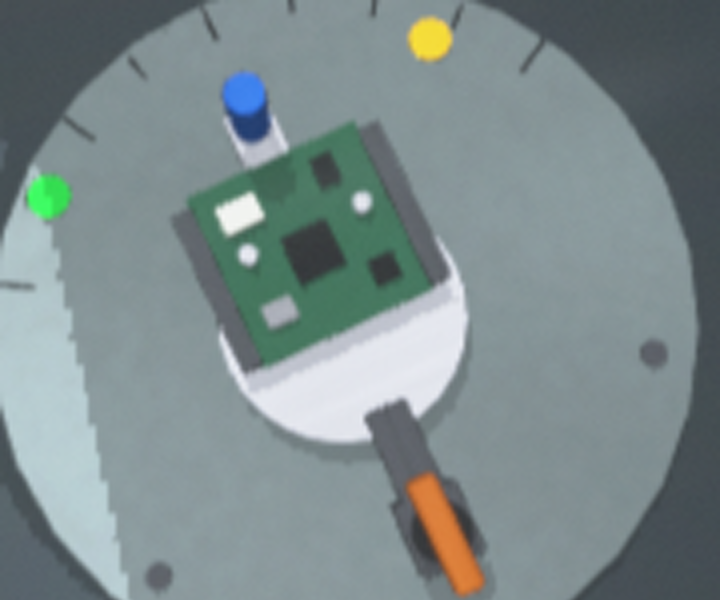

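Pivot is the dial centre, (563,15). It lies 100.3 mm from the knob, and the line knob-pivot is at 25°, matching the bar's 26°. The post is at (646,55), about 93 mm from the pivot. Green is at (617,148), 144 mm away at about 68°, so the head must swing about +43°. I move over the knob first.

Call:
{"op": "carry_out", "data": {"rows": [[[-0.0255,-0.0282,0],[0,0,0],0],[[-0.0255,-0.0282,0],[0,0,0],0],[[-0.0255,-0.0282,0],[0,0,0],0],[[-0.0255,-0.0282,0],[0,0,0],0],[[-0.0255,-0.0282,0],[0,0,0],0],[[-0.0255,-0.0282,0],[0,0,0],0],[[-0.0255,-0.0282,0],[0,0,0],0],[[-0.0255,-0.0282,0],[0,0,0],0],[[-0.0255,-0.0282,0],[0,0,0],0],[[-0.0255,-0.0282,0],[0,0,0],0],[[-0.0255,-0.0282,0],[0,0,0],0],[[-0.0255,-0.0282,0],[0,0,0],0]]}}

```text
t: 1.1
ee_pos: [378.8, 178.2, 222.7]
orientation: [0.483, 3.104, 0.0]
ft_force: [1.5, 1.1, -1.1]
width: 88.1
```

Call:
{"op": "carry_out", "data": {"rows": [[[-0.0255,-0.0282,0],[0,0,0],0],[[-0.0255,-0.0282,0],[0,0,0],0],[[-0.0255,-0.0282,0],[0,0,0],0],[[-0.0255,-0.0282,0],[0,0,0],0],[[-0.0255,-0.0282,0],[0,0,0],0],[[-0.0255,-0.0282,0],[0,0,0],0],[[0,0,0],[0,0,0.12],0],[[0,0,0],[0,0,0.12],0],[[0,0,0],[0,0,0.12],0],[[0,0,0],[0,0,0.12],0],[[0,0,0],[0,0,0.12],0],[[0,0,0],[0,0,0.12],0]]}}

```text
t: 2.1
ee_pos: [472.7, -27.7, 222.4]
orientation: [-1.554, -2.73, 0.0]
ft_force: [0.2, -0.1, -0.0]
width: 87.8
```

Call:
{"op": "carry_out", "data": {"rows": [[[0,0,0],[0,0,0.12],0],[[0,0,0],[0,0,0.12],0],[[0,0,0],[0,0,0.12],0],[[0,0,0],[0,0,0.12],0],[[0,0,0],[0,0,0.12],0],[[0,0,0],[0,0,0.12],0],[[0,0,0],[0,0,0.12],0],[[0,0,0],[0,0,0.12],0],[[0,0,0],[0,0,0.12],0],[[0,0,0],[0,0,0.12],0],[[0,0,0],[0,0,0.12],0],[[0,0,0],[0,0,0.12],0]]}}

```text
t: 3.1
ee_pos: [472.6, -27.6, 222.4]
orientation: [-2.968, -1.028, 0.001]
ft_force: [0.1, -0.4, -0.4]
width: 88.1
```

```bash
cat >> h.py <<'E'
def goal(p,yaw_y):
    "shift in tool axes (mm) to world p and turn about tool z (rad) so that tool y is at yaw_y deg"
    o=readout.get_obs(); M=R.from_rotvec(o['orientation']).as_matrix()
    y=np.degrees(np.arctan2(M[1,1],M[0,1])); d=(yaw_y-y+180)%360-180
    print('t',round(o['t'],2),'pos',o['ee_pos'].round(1),'yaw',round(y,1),'tilt',M[:,2].round(3),'w',round(o['width'],1),'F',o['ft_force'].round(1),'q',o['qpos'].round(2))
    print('shift',(M.T@(np.array(p)-o['ee_pos'])).round(1),'turn',round(-np.radians(d),3))
E
python3 - <<'E'
from h import *
goal([472.3,-27.5,64],-64.7)
c=cam('wrist'); im=imaging.get_image('wrist'); cv2.imwrite('pics/w1.png',im[:,:,::-1])
for k in('orange','blue'):
  for b in blobs(masks(im)[k],60): print(k,b,plane(c,b[0],90).round(1))
E
```

```text
t 3.1 pos [472.6 -27.6 222.4] yaw -51.8 tilt [-0.001  0.    -1.   ] w 88.1 F [ 0.1 -0.4 -0.4] q [-0.08  0.2   1.96  0.    0.99  0.82]
shift [-1.000e-01 -2.000e-01  1.584e+02] turn 0.225
orange ([254.3, 182.3], 558, [243, 159, 22, 54]) [476.2 -27.6  90. ]
```

View pics/w1.png

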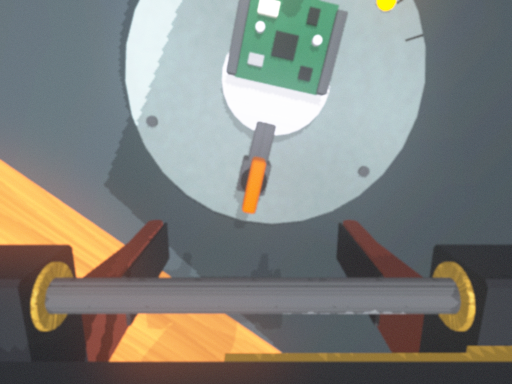

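The wrist view shows the bar centred at (254,182), which casts to (476,-28), within 4 mm of my estimate. Next I turn the last bit, go down and close.

Call:
{"op": "carry_out", "data": {"rows": [[[0,0,0.03],[0,0,0.113],0],[[0,0,0.03],[0,0,0.112],0],[[0,0,0.03],[0,0,0],0],[[0,0,0.03],[0,0,0],0],[[0,0,0.02],[0,0,0],0],[[0,0,0.018],[0,0,0],0],[[0,0,0],[0,0,0],0],[[0,0,0],[0,0,0],0]]}}

```text
t: 3.82
ee_pos: [472.2, -27.6, 64.0]
orientation: [-3.062, -0.7, 0.004]
ft_force: [-0.3, -0.6, -0.3]
width: 87.9
```

```bash
python3 - <<'E'
from h import *
goal([473,-27.5,64],-64.7)
im=imaging.get_image('wrist'); cv2.imwrite('pics/w2.png',im[:,:,::-1])
E
```

```text
t 3.82 pos [472.2 -27.6  64. ] yaw -64.2 tilt [-0.003  0.    -1.   ] w 87.9 F [-0.3 -0.6 -0.3] q [-0.08  0.47  2.05 -0.    0.62  1.04]
shift [0.8 0.3 0. ] turn 0.008
```

View pics/w2.png

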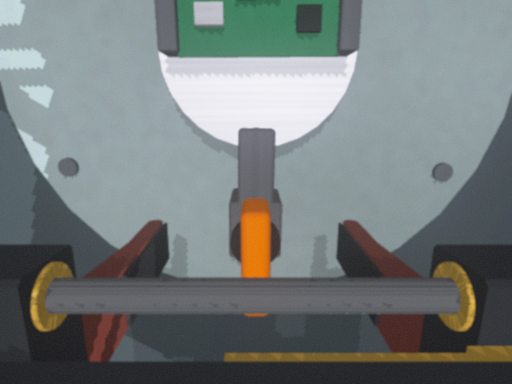

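The bar, about (255,255), sits centred and aligned between the fingers. I close on it.

Call:
{"op": "carry_out", "data": {"rows": [[[0,0,0],[0,0,0],1],[[0,0,0],[0,0,0],1],[[0,0,0],[0,0,0],1],[[0,0,0],[0,0,0],1],[[0,0,0],[0,0,0],1],[[0,0,0],[0,0,0],1],[[0,0,0],[0,0,0],1],[[0,0,0],[0,0,0],1],[[0,0,0],[0,0,0],1],[[0,0,0],[0,0,0],1],[[0,0,0],[0,0,0],1],[[0,0,0],[0,0,0],1]]}}

```text
t: 4.87
ee_pos: [473.4, -28.4, 64.7]
orientation: [3.062, 0.698, 0.001]
ft_force: [0.5, -6.9, -0.7]
width: 23.6
```

Call:
{"op": "carry_out", "data": {"rows": [[[0,0,0],[0,0,0],1],[[0,0,0],[0,0,0],1],[[0,0,0],[0,0,0],1],[[0,0,0],[0,0,0],1],[[0,0,0],[0,0,0],1],[[0,0,0],[0,0,0],1]]}}

```text
t: 5.37
ee_pos: [473.4, -28.4, 64.7]
orientation: [3.062, 0.698, 0.001]
ft_force: [-0.2, -6.8, -0.8]
width: 24.1
```

```bash
python3 - <<'E'
from h import *
goal([473,-27.5,64],-64.7); print(readout.get_obs()['moment'])
for n in('wrist','side'):
  im=imaging.get_image(n)
  if n=='side': im=cv2.resize(im[100:300,200:430],None,fx=3,fy=3)
  cv2.imwrite(f'pics/{n}3.png',im[:,:,::-1])
E
```

```text
t 5.37 pos [473.4 -28.4  64.7] yaw -64.3 tilt [ 0.001 -0.001 -1.   ] w 24.1 F [-0.2 -6.8 -0.8] q [-0.08  0.47  2.05 -0.    0.62  1.04]
shift [ 0.  -1.   0.7] turn 0.007
[-1.03253072  0.03538119 -0.01783647]
```

View pics/wrist3.png

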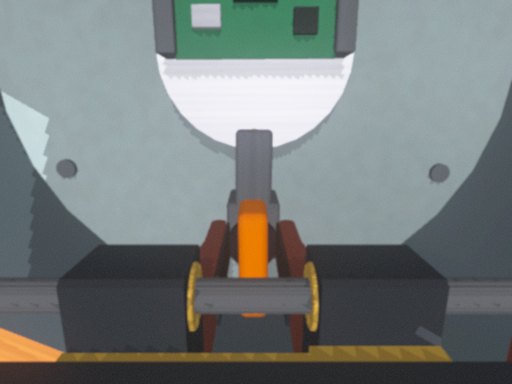

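View pics/side3.png

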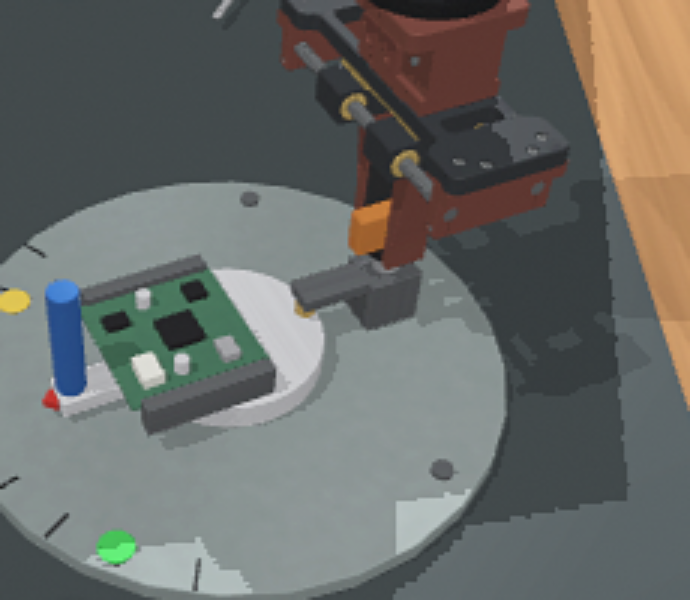

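The fingers stopped at 24 mm, so they hold the wider hub just under the bar (the bar is 13 mm thick and its bottom is near 68). I open a bit, rise 8 mm and close again.

Call:
{"op": "carry_out", "data": {"rows": [[[0,0,0],[0,0,0],0.5],[[0,0,0],[0,0,0],0.5],[[0,0,0],[0,0,0],0.5],[[0,0,-0.004],[0,0,0],0.5],[[0,0,-0.004],[0,0,0],0.5],[[0,0,0],[0,0,0],1],[[0,0,0],[0,0,0],1],[[0,0,0],[0,0,0],1],[[0,0,0],[0,0,0],1],[[0,0,0],[0,0,0],1],[[0,0,0],[0,0,0],1],[[0,0,0],[0,0,0],1]]}}

```text
t: 6.47
ee_pos: [473.3, -28.4, 72.7]
orientation: [3.062, 0.699, 0.001]
ft_force: [1.0, -5.5, -1.0]
width: 13.1
```

Call:
{"op": "carry_out", "data": {"rows": [[[0,0,0],[0,0,0],1],[[0,0,0],[0,0,0],1],[[0,0,0],[0,0,0],1]]}}

```text
t: 6.72
ee_pos: [473.3, -28.4, 72.7]
orientation: [3.062, 0.699, 0.001]
ft_force: [0.2, -4.4, -0.7]
width: 13.1
```

It now grips 13.1 mm, the bar's thickness. Next I turn counter-clockwise.

Call:
{"op": "carry_out", "data": {"rows": [[[0,0,0],[0,0,-0.09],1],[[0,0,0],[0,0,-0.09],1],[[0,0,0],[0,0,-0.09],1],[[0,0,0],[0,0,-0.09],1],[[0,0,0],[0,0,-0.09],1],[[0,0,0],[0,0,-0.09],1],[[0,0,0],[0,0,-0.09],1],[[0,0,0],[0,0,-0.09],1],[[0,0,0],[0,0,-0.09],1],[[0,0,0],[0,0,-0.09],1],[[0,0,0],[0,0,-0.09],1],[[0,0,0],[0,0,-0.09],1]]}}

```text
t: 7.72
ee_pos: [472.3, -27.8, 72.6]
orientation: [-2.264, -2.177, 0.002]
ft_force: [-1.9, -1.7, 3.2]
width: 13.0
```

Call:
{"op": "carry_out", "data": {"rows": [[[0,0,0],[0,0,0],1],[[0,0,0],[0,0,0],1]]}}

```text
t: 7.88
ee_pos: [472.3, -27.8, 72.6]
orientation: [-2.27, -2.17, 0.002]
ft_force: [-3.6, -2.1, 4.9]
width: 13.0
```

```bash
python3 - <<'E'
from h import *
goal([473,-27.5,64],-64.7); print(readout.get_obs()['moment'])
im=imaging.get_image('wrist'); cv2.imwrite(f'pics/w4.png',im[:,:,::-1])
E
```

```text
t 7.88 pos [472.3 -27.8  72.6] yaw -2.6 tilt [-0.001 -0.    -1.   ] w 13.0 F [-3.6 -2.1  4.9] q [-0.08  0.45  2.05 -0.    0.64 -0.04]
shift [0.3 0.7 8.6] turn 1.084
[-0.3476788   0.69268469  0.15937969]
```

View pics/w4.png

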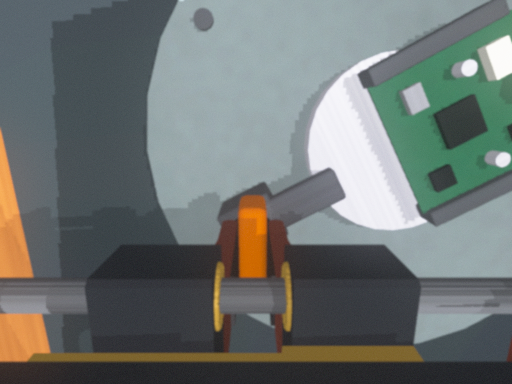

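The bar at (253,235) followed the jaws by about 1.08 rad, and the head did not move. I open, rise and look again for the post.

Call:
{"op": "carry_out", "data": {"rows": [[[0,0,0],[0,0,0],0],[[0,0,0],[0,0,0],0],[[0,0,0],[0,0,0],0],[[0,0,0],[0,0,0],0],[[0,0,0],[0,0,0],0],[[0,0,0],[0,0,0],0],[[0,0,-0.03],[0,0,0],0],[[0,0,-0.04],[0,0,0],0],[[0,0,-0.03],[0,0,0.12],0],[[0,0,0],[0,0,0.12],0],[[0,0,0],[0,0,0.12],0],[[0,0,0],[0,0,0.12],0]]}}

```text
t: 8.93
ee_pos: [473.4, -27.7, 173.6]
orientation: [2.724, 1.563, 0.003]
ft_force: [0.0, -0.9, 0.5]
width: 87.0
```

Call:
{"op": "carry_out", "data": {"rows": [[[0,0,0],[0,0,0.12],0],[[0,0,0],[0,0,0.12],0],[[0,0,0],[0,0,0.12],0],[[0,0,0],[0,0,0.12],0],[[0,0,0],[0,0,0.12],0],[[0,0,0],[0,0,0],0]]}}

```text
t: 9.43
ee_pos: [472.9, -27.6, 172.7]
orientation: [-3.065, -0.691, -0.0]
ft_force: [1.1, -0.0, -0.5]
width: 87.9
```

```bash
python3 - <<'E'
from h import *
goal([646,55,172],-64.7)
for n in('wrist','top'):
  c=cam(n); im=imaging.get_image(n); cv2.imwrite(f'pics/{n}5.png',im[:,:,::-1])
  for k in('orange','blue'):
   for b in blobs(masks(im)[k],60): print(n,k,b,plane(c,b[0],90).round(1))
E
```

```text
t 9.43 pos [472.9 -27.6 172.7] yaw -64.6 tilt [ 0.  0. -1.] w 87.9 F [ 1.1 -0.  -0.5] q [-0.08  0.28  2.    0.    0.87  1.04]
shift [191.8  -0.4   0.7] turn 0.002
wrist orange ([253.6, 198.6], 1220, [224, 178, 60, 43]) [474.3 -28.5  90. ]
top orange ([334.3, 58.4], 694, [322, 42, 27, 34]) [832.8 -82.2  90. ]
top blue ([58.2, 7.3], 1970, [0, 0, 136, 19]) [924.6 400.9  90. ]
top blue ([251.2, 165.7], 129, [246, 158, 11, 17]) [645.5  55.6  90. ]
```

View pics/wrist5.png

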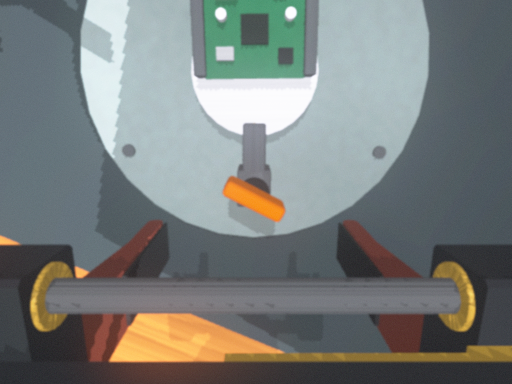

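The knob bar at (254,199) is turned about 65°, so it is loose, and the post is still at (646,55). I move 192 mm along tool x to the post, go down and close partway.

Call:
{"op": "carry_out", "data": {"rows": [[[0.04,0,0],[0,0,0],0],[[0.04,0,0],[0,0,0],0],[[0.04,0,0],[0,0,0],0],[[0.04,0,0],[0,0,0],0],[[0.032,0,0],[0,0,0],0],[[0,0,0.03],[0,0,0],0],[[0,0,0.03],[0,0,0],0],[[0,0,0.03],[0,0,0],0],[[0,0,0.014],[0,0,0],0],[[0,0,0],[0,0,0],0]]}}

```text
t: 10.37
ee_pos: [643.3, 55.3, 64.9]
orientation: [-3.061, -0.701, 0.011]
ft_force: [-0.4, 0.1, -0.7]
width: 87.9
```

```bash
python3 - <<'E'
from h import *
goal([646,55,66],-64.7)
im=imaging.get_image('wrist'); cv2.imwrite(f'pics/w6.png',im[:,:,::-1])
E
```

```text
t 10.37 pos [643.3  55.3  64.9] yaw -64.2 tilt [-0.007 -0.    -1.   ] w 87.9 F [-0.4  0.1 -0.7] q [0.07 0.65 1.66 0.   0.84 1.19]
shift [ 2.3  1.5 -1.1] turn 0.008
```

View pics/w6.png

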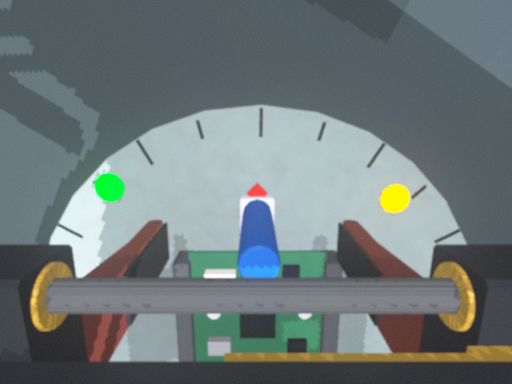

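The post at (258,240) is centred between the fingers, and green at (109,187) is on the left, so the head goes counter-clockwise. I close to about 20 mm and swing on the arc.

Call:
{"op": "carry_out", "data": {"rows": [[[0.002,0.001,0],[0,0,0],0.77],[[0,0,0],[0,0,0],0.77],[[0,0,0],[0,0,0],0.77],[[0,0,0],[0,0,0],0.77],[[0,0,0],[0,0,0],0.77],[[0,0,0],[0,0,0],0.77],[[0,0,0],[0,0,0],0.77],[[0,0,0],[0,0,0],0.77],[[0,0,0],[0,0,0],0.77],[[0,0,0],[0,0,0],0.77],[[0,0,0],[0,0,0],0.77],[[0,0,0],[0,0,0],0.77]]}}

```text
t: 11.42
ee_pos: [648.2, 55.4, 68.6]
orientation: [-3.063, -0.698, 0.0]
ft_force: [0.9, -0.0, -0.3]
width: 20.1
```

Call:
{"op": "carry_out", "data": {"rows": [[[-0.0002,-0.0059,0],[0,0,-0.0625],0.77],[[-0.0002,-0.0059,0],[0,0,-0.0625],0.77],[[-0.0002,-0.0059,0],[0,0,-0.0625],0.77],[[-0.0002,-0.0059,0],[0,0,-0.0625],0.77],[[-0.0002,-0.0059,0],[0,0,-0.0625],0.77],[[-0.0002,-0.0059,0],[0,0,-0.0625],0.77],[[-0.0002,-0.0059,0],[0,0,-0.0625],0.77],[[-0.0002,-0.0059,0],[0,0,-0.0625],0.77],[[-0.0002,-0.0059,0],[0,0,-0.0625],0.77],[[-0.0002,-0.0059,0],[0,0,-0.0625],0.77],[[-0.0002,-0.0059,0],[0,0,-0.0625],0.77],[[-0.0002,-0.0059,0],[0,0,-0.0625],0.77]]}}

```text
t: 12.42
ee_pos: [597.4, 102.4, 68.7]
orientation: [2.592, 1.775, 0.001]
ft_force: [1.5, -1.1, -1.1]
width: 20.4
```

Call:
{"op": "carry_out", "data": {"rows": [[[0,0,0],[0,0,0],0.77],[[0,0,0],[0,0,0],0.77],[[0,0,0],[0,0,0],0.77]]}}

```text
t: 12.67
ee_pos: [597.7, 102.3, 68.8]
orientation: [2.596, 1.769, 0.0]
ft_force: [-0.2, -0.2, 0.7]
width: 20.0
```

```bash
python3 - <<'E'
from h import *
goal([598.7,102.7,66],-22)
im=imaging.get_image('wrist'); cv2.imwrite(f'pics/w7.png',im[:,:,::-1])
c=cam('wrist')
for k,z in (('green',12),('red',22)):
   for b in blobs(masks(im)[k],20): print(k,b,plane(c,b[0],z).round(1))
E
```

```text
t 12.67 pos [597.7 102.3  68.8] yaw -21.5 tilt [ 0.  0. -1.] w 20.0 F [-0.2 -0.2  0.7] q [0.15 0.6  1.76 0.   0.78 0.52]
shift [0.7 0.8 2.8] turn 0.009
green ([254.4, 136.8], 665, [241, 123, 28, 29]) [617.3 147.1  12. ]
red ([251.7, 197.7], 99, [244, 192, 16, 10]) [601.6 112.1  22. ]
```

View pics/w7.png

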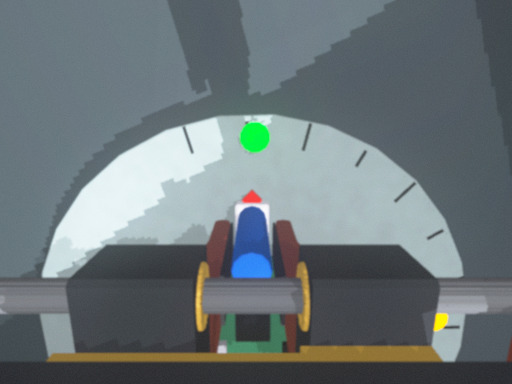

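The red tip (252,198) and green dot (254,137) line up along the head. I release, rise and go back to the knob.

Call:
{"op": "carry_out", "data": {"rows": [[[0,0,0],[0,0,0],0],[[0,0,0],[0,0,0],0],[[0,0,0],[0,0,0],0],[[0,0,0],[0,0,0],0],[[0,0,0],[0,0,0],0],[[0,0,-0.03],[0,0,0],0],[[0,0,-0.04],[0,0,0],0],[[0,0,-0.034],[0,0,0],0],[[0,0,0],[0,0,-0.11],0],[[0,0,0],[0,0,-0.11],0],[[0,0,0],[0,0,-0.11],0],[[0,0,0],[0,0,0],0]]}}

```text
t: 13.72
ee_pos: [597.4, 102.4, 173.0]
orientation: [2.264, 2.177, 0.001]
ft_force: [-0.3, 0.2, 0.7]
width: 87.8
```

```bash
python3 - <<'E'
from h import *
goal([472.5,-27.8,172],-2.6)
n='top'; c=cam(n); im=imaging.get_image(n); cv2.imwrite(f'pics/{n}8.png',im[:,:,::-1])
m=masks(im)
for k,z in (('orange',90),('blue',85),('red',22),('green',12)):
   q=m[k]; q[:140]=0;q[310:]=0;q[:,:185]=0;q[:,365:]=0
   for b in blobs(q,5): print(k,b,plane(c,b[0],z).round(1))
E
```

```text
t 13.72 pos [597.4 102.4 173. ] yaw -2.2 tilt [ 0.001  0.    -1.   ] w 87.8 F [-0.3  0.2  0.7] q [ 0.15  0.45  1.71 -0.    0.98  0.19]
shift [-135.  -119.7    1. ] turn 0.006
orange ([301.0, 273.0], 224, [286, 269, 31, 9]) [472.3 -27.5  90. ]
```

View pics/top8.png

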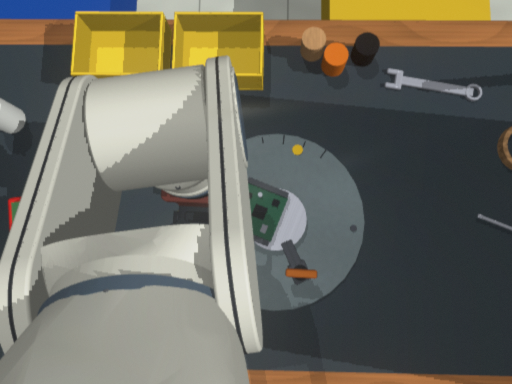

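The knob at (301,273) is in place with its bar nearly along world y. I move over it and down to TCP 72.7.

Call:
{"op": "carry_out", "data": {"rows": [[[-0.027,-0.0239,0],[0,0,0],0],[[-0.027,-0.0239,0],[0,0,0],0],[[-0.027,-0.0239,0],[0,0,0],0],[[-0.027,-0.0239,0],[0,0,0],0],[[-0.027,-0.0239,0],[0,0,0],0],[[0,0,0],[0,0,0.006],0],[[0,0,0.03],[0,0,0],0],[[0,0,0.03],[0,0,0],0],[[0,0,0.025],[0,0,0],0],[[0,0,0.015],[0,0,0],0],[[0,0,0],[0,0,0],0]]}}

```text
t: 14.68
ee_pos: [470.4, -27.1, 69.9]
orientation: [-2.276, -2.16, 0.006]
ft_force: [-2.3, 0.0, 0.8]
width: 88.0
```

```bash
python3 - <<'E'
from h import *
goal([472.3,-27.6,72.7],-2.6)
im=imaging.get_image('wrist'); cv2.imwrite(f'pics/w9.png',im[:,:,::-1])
E
```

```text
t 14.68 pos [470.4 -27.1  69.9] yaw -3.0 tilt [-0.005  0.    -1.   ] w 88.0 F [-2.3  0.   0.8] q [-0.08  0.46  2.05  0.    0.63 -0.03]
shift [-0.4  2.  -2.8] turn -0.007
```

View pics/w9.png

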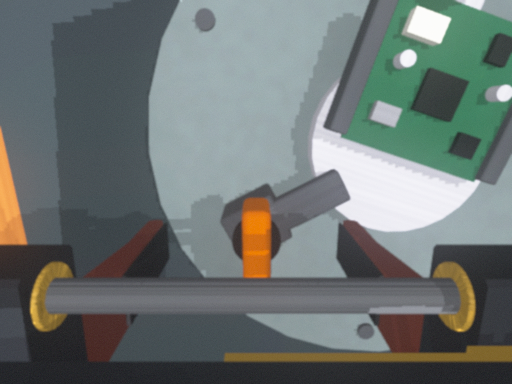

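The bar at (257,237) is aligned and centred between the jaws. I close on it.

Call:
{"op": "carry_out", "data": {"rows": [[[0,0,0],[0,0,0],1],[[0,0,0],[0,0,0],1],[[0,0,0],[0,0,0],1],[[0,0,0],[0,0,0],1],[[0,0,0],[0,0,0],1],[[0,0,0],[0,0,0],1],[[0,0,0],[0,0,0],1],[[0,0,0],[0,0,0],1],[[0,0,0],[0,0,0],1],[[0,0,0],[0,0,0],1],[[0,0,0],[0,0,0],1],[[0,0,0],[0,0,0],1]]}}

```text
t: 15.73
ee_pos: [472.3, -27.4, 72.7]
orientation: [2.275, 2.166, 0.0]
ft_force: [-0.2, 0.9, -1.3]
width: 12.6
```

Call:
{"op": "carry_out", "data": {"rows": [[[0,0,0],[0,0,0],1],[[0,0,0],[0,0,0],1],[[0,0,0],[0,0,0],1]]}}

```text
t: 15.98
ee_pos: [472.3, -27.4, 72.6]
orientation: [2.275, 2.166, 0.0]
ft_force: [0.9, 0.1, -1.5]
width: 13.0
```

Call:
{"op": "carry_out", "data": {"rows": [[[0,0,0],[0,0,0.095],1],[[0,0,0],[0,0,0.095],1],[[0,0,0],[0,0,0.095],1],[[0,0,0],[0,0,0.095],1],[[0,0,0],[0,0,0.095],1],[[0,0,0],[0,0,0.095],1],[[0,0,0],[0,0,0.095],1],[[0,0,0],[0,0,0.095],1],[[0,0,0],[0,0,0.095],1],[[0,0,0],[0,0,0.095],1],[[0,0,0],[0,0,0.095],1],[[0,0,0],[0,0,0.095],1]]}}

```text
t: 16.98
ee_pos: [473.7, -28.3, 72.7]
orientation: [3.083, 0.591, 0.004]
ft_force: [4.8, -5.8, -5.5]
width: 13.3
```

Call:
{"op": "carry_out", "data": {"rows": [[[0,0,0],[0,0,0],1],[[0,0,0],[0,0,0],1],[[0,0,0],[0,0,0],1]]}}

```text
t: 17.23
ee_pos: [473.8, -28.2, 72.7]
orientation: [3.082, 0.599, 0.004]
ft_force: [4.7, -5.4, -6.9]
width: 13.2
```

```bash
python3 - <<'E'
from h import *
goal([472.3,-27.6,72.7],-64.7); print(readout.get_obs()['moment'])
im=imaging.get_image('wrist'); cv2.imwrite(f'pics/w10.png',im[:,:,::-1])
E
```

```text
t 17.23 pos [473.8 -28.2  72.7] yaw -68.0 tilt [ 0.003 -0.002 -1.   ] w 13.2 F [ 4.7 -5.4 -6.9] q [-0.08  0.45  2.05 -0.    0.63  1.11]
shift [-1.2 -1.1  0. ] turn -0.058
[-0.96890638 -0.69016564  0.62971539]
```

View pics/w10.png

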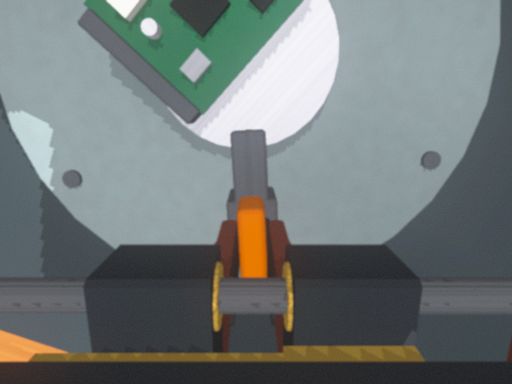

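The bar is in line with its bracket, and the moment rose to 0.63 N m, so it is at the stop. I release and rise.

Call:
{"op": "carry_out", "data": {"rows": [[[0,0,0],[0,0,-0.04],1],[[0,0,0],[0,0,0],0],[[0,0,0],[0,0,0],0],[[0,0,0],[0,0,0],0],[[0,0,0],[0,0,0],0],[[0,0,0],[0,0,0],0],[[0,0,0],[0,0,0],0],[[0,0,-0.03],[0,0,0],0],[[0,0,-0.04],[0,0,0],0],[[0,0,-0.04],[0,0,0],0],[[0,0,-0.03],[0,0,0],0],[[0,0,0],[0,0,0],0]]}}

```text
t: 18.28
ee_pos: [475.7, -27.6, 218.5]
orientation: [3.069, 0.657, 0.016]
ft_force: [1.2, 0.5, 0.5]
width: 82.9
```

```bash
python3 - <<'E'
from h import *
goal([472.3,-27.6,212],-64.7)
for n in ('wrist','side','top'):
  c=cam(n); im=imaging.get_image(n); cv2.imwrite(f'pics/{n}11.png',im[:,:,::-1])
  m=masks(im)
  for k,z in (('orange',90),('blue',75),('red',22),('green',12)):
    for b in blobs(m[k],15):
      p=plane(c,b[0],z)
      if np.hypot(p[0]-563,p[1]-15)>165: continue
      s=''
      if k=='orange':
        ys,xs=np.nonzero(m[k][b[2][1]:b[2][1]+b[2][3],b[2][0]:b[2][0]+b[2][2]])
        Q=np.array([plane(c,(x+b[2][0],y+b[2][1]),94)[:2] for x,y in zip(xs,ys)]); v=np.linalg.svd(Q-Q.mean(0),full_matrices=False)[2][0]; s=np.degrees(np.arctan(v[1]/v[0]))
      print(n,k,b[:2],p.round(1),'angle at pivot',np.degrees(np.arctan2(p[1]-14.7,p[0]-562.9)).round(1),s)
E
```

```text
t 18.28 pos [475.7 -27.6 218.5] yaw -65.8 tilt [ 0.01  -0.001 -1.   ] w 82.9 F [1.2 0.5 0.5] q [-0.08  0.21  1.96  0.    0.97  1.07]
shift [-3.2 -1.4  6.5] turn -0.02
wrist orange ([251.6, 189.0], 654) [474.9 -28.4  90. ] angle at pivot -153.9 25.52139251364785
wrist blue ([176.7, 5.5], 212) [589.5  91.3  75. ] angle at pivot 70.9 
side orange ([330.3, 173.6], 405) [474.1 -18.2  90. ] angle at pivot -159.6 41.98635936858598
side blue ([252.6, 235.4], 425) [596.5 107.6  75. ] angle at pivot 70.1 
side red ([250.3, 260.0], 23) [600.5 112.6  22. ] angle at pivot 69.0 
top blue ([222.6, 195.3], 128) [597.4 103.4  75. ] angle at pivot 68.7 
top green ([201.6, 188.7], 68) [616.9 149.6  12. ] angle at pivot 68.2
```

View pics/wrist11.png

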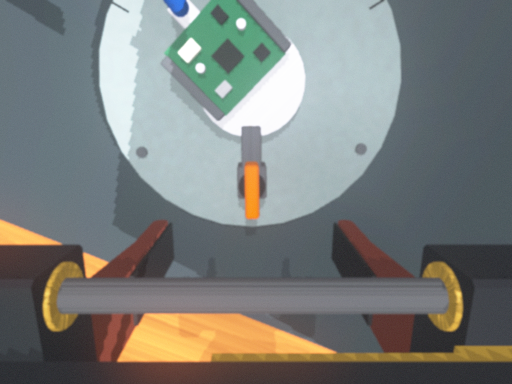

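View pics/side11.png

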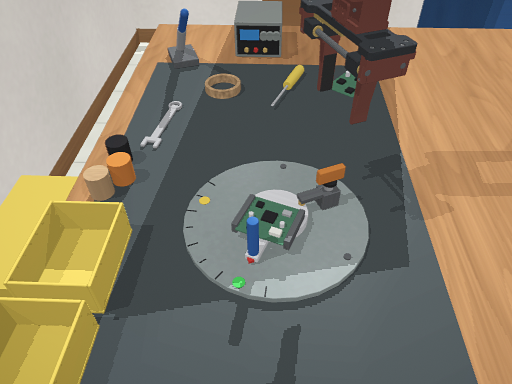

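The bar is back at 25.5°, which is tight. The head is at about 68.7–69° against green's 68.2°, about 1–2 mm off sideways. I let the arm settle and hand in.

Call:
{"op": "carry_out", "data": {"rows": [[[0,0,0],[0,0,0],0],[[0,0,0],[0,0,0],0],[[0,0,0],[0,0,0],0],[[0,0,0],[0,0,0],0]]}}

```text
t: 18.77
ee_pos: [471.7, -27.3, 211.7]
orientation: [-3.071, -0.658, 0.003]
ft_force: [0.6, 0.8, -0.1]
width: 87.7
```

```bash
python3 -c "
from workcell import close_job
print(close_job())"
```

```text
the job is handed in; nothing more can be done
None
```

I loosened the orange knob by about 1.08 rad and swung the head about 43° by its blue post to the green dot. I then turned the knob back to its stop, let go and rose clear. The job was handed in at about 18.8 s; no verdict is reported.

**Last checks:**
- **Knob:** the bar measured 25.5°, against 25–26° at the start, so it should be tight. The moment had risen to 0.63 N m at the stop.
- **Head:** the top view puts the post at 68.7° and the side view puts the red tip at 69.0°, against 68.2° for the green dot. That is about 1–2 mm off sideways.
- **Robot:** the gripper is open about 118 mm above the knob, with the wrist force near zero.

**What disagreed:**
- Two cruder readings of the post gave 70–71°: the side-view blob taken at a guessed height, and the wrist view where the post was cut off. Even those would be about 5–7 mm off, within the 20 mm allowed.
- The side view's bar angle, 42°, is not usable because that mask includes the bar's side faces.
- My first grasp of the knob closed on the wider hub under the bar, at 24 mm. I raised the gripper 8 mm and regripped at 13 mm before turning.

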